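# Stack slide carriers crosswise to dry

### The arm

A 6-joint arm with a two-finger parallel gripper is mounted at the origin on the work surface. World frame = base frame: x ahead of the robot, y to its left, z up, the work surface at z = 0. Lengths are in mm, angles in rad, forces in N, time in s.
With the tool pointing down it reaches from about 350 to 975 mm from the base axis. Payload 7.1 kg.
Tool frame: the origin (TCP) lies midway between the tips of the shut fingers; the grasp point (between the pads) lies 19 mm behind it; z points along the fingers, y is the line along which they close (so a half turn about z gives the same grasp; the last joint's range is limited). The gripper opens to 88 mm and grips with 3 to 60 N. Pads are 20 mm wide; open, the fingers measure 115 mm over their backs; the gripper's body (75 mm by 178 mm) begins 61 mm behind the grasp point.
Start: joints at [1.185, 0.423, 1.63, -0, 1.089, -0.019], TCP at [224.112, 583.42, 222.675] pointing down, gripper open.
Joint ranges: [-3, 3], [-0.9, 2.11], [0.09, 2.58], [-1.31, 4.45], [0.11, 2.69], [-2.54, 2.54]. Speed limits (rad/s): [2.39, 2.39, 3.01, 3.14, 3.14, 3.14].

### API

Orientations are given as a rotation vector (axis times angle).
In Python, from workcell import ctrl gives the robot as it stands.
- The arm moves only by the shell command python3 -m pendant 'ROWS'. ROWS is a JSON object of lists of equal length, an entry for each row: "grip": the opening, from -1 (shut) to 1 (fully open); "linear": the shift along the tool's x, y, z in mm, a list of three; "angular": the turn, a rotation vector about the tool's x, y, z in rad, a list of three. In form: {"grip": [grip, ...], "linear": [[tx, ty, tz], ...], "angular": [[ax, ay, az], ...]}. A call has 1 to 12 rows; each row shifts and turns the commanded pose from where the row before left it, along the tool's axes as they then stand; what a row does not reach is not made up. A row lasts 1/12 s, in which the tool goes at most 41.7 mm and 7.16 degrees, less where a joint would pass 70% of its speed; a pose out of reach is approached as far as the arm can. A call with a gripper value outside its range is refused whole. The fingers move at their own pace and stop on an object; the grip force is fixed at half the most. Time passes only in rows, so rows that do not move let the fingers close. It gives the time, the measured TCP pose, the force, the opening and the grip force at its end, in the units of the state.
- ctrl.get_obs(): the state, without advancing time (a new reading comes with each control period).
- ctrl.get_image(name): name is "scene" or "top"; returns the picture (400x640x3 uint8, red, green, blue); there is no depth.
- ctrl.camera_params(name): a dict with "vfov" (degrees; the focal length in pixels is half the picture's height over the tangent of half this angle, whatever the lens; pixels are square), "cx", "cy" (the principal point, pixels), "k1" (the pictures are not rectified: a ray, as slopes to the right and down, at radius r is drawn at 1 + k1 r^2 times it, then the intrinsics apply), "R" (3x3) and "t" (3): a world point X has camera coordinates R X + t. Camera axes: x right, y down, z forward; pixel columns grow to the right and rows downward; lengths in mm; the calibration is good to about 2 mm. A picture is of the moment at which its call begins. camera_params takes no time and is no camera call.
- ctrl.close_job(): hands the job in; it is judged then, once.
The state is a dict: "t": time; "qpos": joint angles; "qvel": joint speeds; "joint_torque": joint torques, N m; "ee_pos": TCP position; "orientation": TCP orientation; "ft_force": force on the tool from outside, world axes, zero at the start; "moment": the same for the moment, N m; "width": finger opening in mm; "grasp_force": force on a finger pad.
Only numpy, scipy, OpenCV 4.12 (cv2) and the standard library are available. Lean on these libraries where they do the work, as an engineer would, in place of code of your own. Each camera call takes 0.05 s, during which the arm holds its last target. There are 200 camera calls.

### The job

Build up the drying tower of slide carriers on the steel stand, layer crossing layer. Slide the two loaded carriers off the raised landing, without lifting them, onto the bottom pair so that they lie square across it, one over the ends away from the landing and one over the ends next to it, with a clear gap between them. Then set the empty carrier down gently (do not drop it) on the middle of those two, running the same way as the bottom pair; leave the bottom pair in place and the other lab ware undisturbed.

Things in the scene. Friction and masses are not known exactly. Their poses are not given: they have to be found in the camera images.
- stand: Fixed steel stand. Origin: on the table under the tower's middle; x runs from landing to the tower's far end, z up. Plate 6 mm thick; the bottom pair lies on it along x, held between the landing and a lip 7 mm high at x = 67 mm. Landing: flat step, x = -194 to -67 mm, y = -75 to 75 mm, top at z = 24 mm, level with the bottom pair's tops.
- base_left: Bottom-pair carrier on the stand's +y side (centre line near y = +40 mm), lying along the stand's x: white plastic bar with nine dark slots, 130 mm long (own x), 28 mm wide (y), 18 mm tall; origin at the centre of the underside.
- base_right: Bottom-pair carrier on the stand's -y side (near y = -40 mm), like base_left: 130 mm long (own x), 28 mm wide (y), 18 mm tall; origin at the centre of the underside.
- loaded_first: Loaded carrier (white bar with nine greenish glass slides showing) on the landing nearer to the tower, lying roughly along the stand's y; it goes over the far ends. 130 mm long (own x), 28 mm wide (y), 18 mm tall; origin at the centre of the underside; about 130 g.
- loaded_second: Loaded carrier like loaded_first, on the landing farther from the tower, about 50 mm of clear landing between the two; it goes over the near ends. 130 mm long (own x), 28 mm wide (y), 18 mm tall; origin at the centre of the underside; about 130 g.
- top_carrier: Empty carrier (white bar with nine dark slots) lying flat on the table apart from the stand, to its left or right. 130 mm long (own x), 28 mm wide (y), 18 mm tall; origin at the centre of the underside; about 70 g.
- dish: Grey plastic bowl, 90 mm across, 50 mm high, loose on the table (leave alone). Origin: centre of its underside.
- reagent: Amber bottle, 52 mm across, 100 mm high, loose (leave alone). Origin: centre of its underside.
- jar: Clear jar with white cap, 60 mm across, 70 mm high, loose (leave alone). Origin: centre of its underside.

How it is judged (in metres and radians):
On the way:
1. both loaded carriers lie square across the bottom pair, one over the far ends, one over the near ends (x of loaded_first in the frame of stand between 0.025 and 0.06 m and y of loaded_first in the frame of stand between -0.025 and 0.025 m and z of loaded_first in the frame of stand between 0.02 and 0.028 m and angle between the x axis of each of loaded_first, loaded_second and the y axis of stand, either way round below 0.15 rad and x of loaded_second in the frame of stand between -0.057 and -0.025 m and y of loaded_second in the frame of stand between -0.025 and 0.025 m and z of loaded_second in the frame of stand between 0.02 and 0.028 m), for 0.2 s.
At the end, for the whole second after the job is handed in: Bottom pair in place (10 mm along, 15 mm across); loaded carriers across its far and near ends (25 to 60 and 25 to 57 mm from the middle, 25 sideways); empty one on both, along the pair, within 25 mm of the middle. All within 0.15 rad of square, 4 mm of layer height (bottom 3), at rest (all of step 1 and x of base_left in the frame of stand between -0.01 and 0.01 m and y of base_left in the frame of stand between 0.025 and 0.055 m and z of base_left in the frame of stand between 0.003 and 0.009 m and angle between the x axis of each of base_left, base_right, top_carrier and the x axis of stand, either way round below 0.15 rad and x of base_right in the frame of stand between -0.01 and 0.01 m and y of base_right in the frame of stand between -0.055 and -0.025 m and z of base_right in the frame of stand between 0.003 and 0.009 m and x of top_carrier in the frame of stand between -0.025 and 0.025 m and y of top_carrier in the frame of stand between -0.025 and 0.025 m and z of top_carrier in the frame of stand between 0.038 and 0.046 m and linear speed of each of base_left, base_right, loaded_first, loaded_second, top_carrier below 0.02 m/s); the robot touches nothing.
It fails at once if a loaded carrier is lifted more than 12 mm (height (world z) of any of loaded_first, loaded_second above 0.036 m).
It fails at once if the empty carrier is dropped or thrown (faster than 0.5 m/s out of the fingers) (linear speed of top_carrier above 0.5 m/s and contact force between the fingers and top_carrier below 0.05 N).
It fails at once if the dish, bottle or jar is moved more than 30 mm or tipped (distance of any of dish, reagent, jar from where it was at the start of the episode above 0.03 m or angle between any of dish, reagent, jar's own z axis and vertical above 0.5 rad).
It also fails if it takes over 66 s, if anything falls off the work surface, if the arm or the gripper's body presses on something with over 40 N, if the wrist force passes 120 N, or if a joint passes its speed limit or range.

## Working session

There is one attempt and no reset: what is moved stays moved. The work goes in short steps, Python scripts to look and compute and a shell command to move; the robot and the scene stay as the last step left them, time stands still between calls to the robot, and variables do not carry over. Pictures are saved under pics/ and viewed, at most 10 in all, crops included, and the job is handed in when it is done.

```bash
mkdir -p pics; ls; python3 - <<'E'
from workcell import ctrl
import cv2
o=ctrl.get_obs();print({k:o[k] for k in('t','ee_pos','orientation','width','ft_force')})
for n in('scene','top'):
    cv2.imwrite(f'pics/{n}0.png',ctrl.get_image(n)[:,:,::-1]);print(n,ctrl.camera_params(n))
E
```

```text
pics
{'t': 0.0, 'ee_pos': array([223.91523632, 582.92536276, 221.91151704]), 'orientation': array([-5.72916709e-01, -3.08862104e+00,  2.34837610e-03]), 'width': 87.75561652305146, 'ft_force': array([ 0.08880528, -0.54913936,  0.64290652])}
scene {'vfov': 51.252403280124184, 'cx': 324.9173608756811, 'cy': 196.61885255367957, 'k1': -0.06871538751598642, 'R': array([[-0.53263397,  0.84633327, -0.00458786],
       [ 0.67434479,  0.42110607, -0.60657134],
       [-0.51142953, -0.3261743 , -0.79501582]]), 't': array([ 270.74114254, -335.30936513, 1470.5721167 ])}
top {'vfov': 44.268821010504965, 'cx': 319.36778893818035, 'cy': 199.16392614811647, 'k1': -0.03919487494144815, 'R': array([[ 0.01534438, -0.99982759,  0.01045619],
       [-0.9802635 , -0.01710387, -0.19695411],
       [ 0.19709899, -0.00722768, -0.98035695]]), 't': array([  -3.53429671,  531.48226141, 1118.8451009 ])}
```

View pics/top0.png

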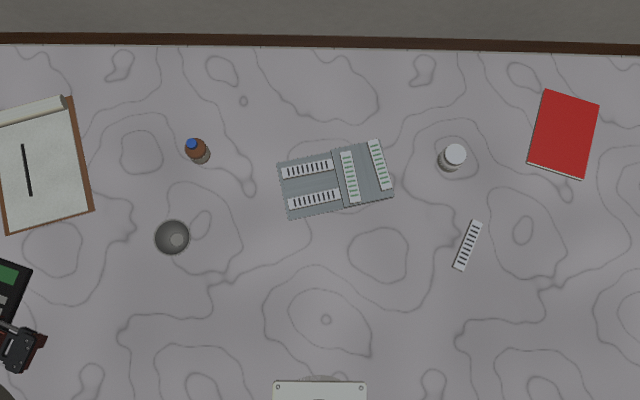

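View pics/scene0.png

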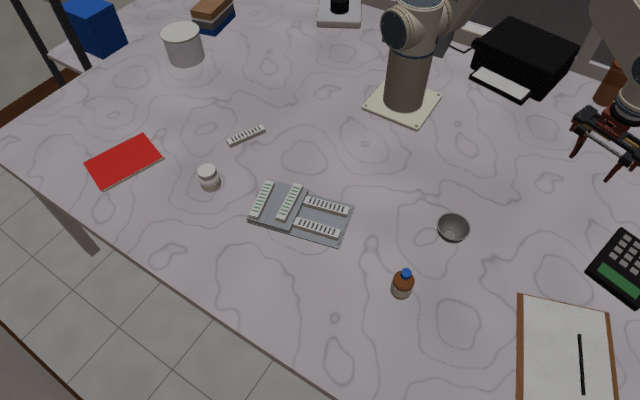

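The top view shows the tower's bottom pair at (307,168) and (314,199), loaded_first at (350,177), loaded_second at (379,165), the empty carrier at (467,245) and the jar at (453,156). In the scene view the same five carriers lie around (320,206)/(318,228), (289,203), (262,200) and (246,136).

```bash
cat > h.py <<'E'
import numpy as np, cv2
from workcell import ctrl
def ray(n,uv):
    p=ctrl.camera_params(n);f=200/np.tan(np.radians(p['vfov']/2))
    K=np.array([[f,0,p['cx']],[0,f,p['cy']],[0,0,1.]])
    x=cv2.undistortPoints(np.array(uv,float).reshape(-1,1,2),K,np.array([p['k1'],0,0,0.]))[:,0]
    R,t=p['R'],p['t']; return -R.T@t, np.c_[x,np.ones(len(x))]@R
def onplane(n,uv,z):
    o,d=ray(n,uv); return (o+d*((z-o[2])/d[:,2])[:,None])
def bars(n,roi,z,thr,save=None):
    """white bars: list of centre xy, angle, length, width from min-area rect on plane z (4x upsampled)"""
    im=ctrl.get_image(n);x0,y0,x1,y1=roi
    c=cv2.resize(im[y0:y1,x0:x1],None,fx=4,fy=4,interpolation=cv2.INTER_CUBIC)
    if save: cv2.imwrite(save,c[:,:,::-1])
    m=(c.min(2)>thr).astype(np.uint8)*255
    m=cv2.morphologyEx(m,cv2.MORPH_CLOSE,np.ones((15,15)))
    out=[]
    for k in cv2.findContours(m,cv2.RETR_EXTERNAL,cv2.CHAIN_APPROX_NONE)[0]:
        if cv2.contourArea(k)<2000: continue
        uv=(k[:,0]+.5)/4-.5+[x0,y0]
        P=onplane(n,uv,z)[:,:2].astype(np.float32)
        b=cv2.boxPoints(cv2.minAreaRect(P)); e=[b[1]-b[0],b[2]-b[1]]
        L=[np.linalg.norm(v) for v in e];i=int(np.argmax(L))
        a=np.degrees(np.arctan2(e[i][1],e[i][0]))%180
        out.append((b.mean(0).round(1),round(float(a),1),round(float(L[i]),1),round(float(L[1-i]),1),uv.mean(0).round()))
    return out
E
python3 - <<'E'
from h import *
for n,roi,r2 in(('top',(265,130,405,230),(440,205,495,280)),('scene',(240,170,360,250),(215,115,275,155))):
    im=ctrl.get_image(n);x0,y0,x1,y1=roi;g=im[y0:y1,x0:x1].min(2);print(np.percentile(g,[5,25,50,75,90,98]))
    g=im[r2[1]:r2[3],r2[0]:r2[2]].min(2);print(np.percentile(g,[5,25,50,75,90,98]))
    for thr in (155,175,190):
        for b in bars(n,roi,30,thr,f'pics/{n}c.png'):print(n,thr,b)
        for b in bars(n,r2,18,thr):print(n,thr,'T',b)
E
```

```text
[ 97. 113. 133. 136. 142. 160.]
[108. 128. 131. 133. 135. 160.]
top 155 (array([537.9,  18.9], dtype=float32), 103.7, 126.9, 25.3, array([314., 198.]))
top 155 (array([613.6,  36.4], dtype=float32), 102.4, 126.7, 25.1, array([307., 168.]))
top 155 (array([595.5, -69.4], dtype=float32), 11.6, 128.0, 25.8, array([350., 176.]))
top 155 (array([ 628.8, -141.7], dtype=float32), 16.1, 127.9, 25.7, array([379., 164.]))
top 155 T (array([ 432.8, -357.7], dtype=float32), 155.4, 126.5, 25.4, array([468., 245.]))
[ 80. 121. 140. 143. 147. 163.]
[ 92. 135. 138. 140. 141. 158.]
scene 155 (array([616.7,  41.8], dtype=float32), 102.2, 124.6, 25.6, array([317., 227.]))
scene 155 (array([541. ,  24.2], dtype=float32), 103.6, 125.1, 25.6, array([326., 205.]))
scene 155 (array([583.3, -71.9], dtype=float32), 11.6, 129.2, 25.5, array([289., 201.]))
scene 155 (array([ 616.8, -144.4], dtype=float32), 15.6, 128.7, 25.9, array([261., 198.]))
scene 155 T (array([ 429.9, -355.3], dtype=float32), 155.0, 127.6, 24.2, array([245., 134.]))
```

View pics/topc.png

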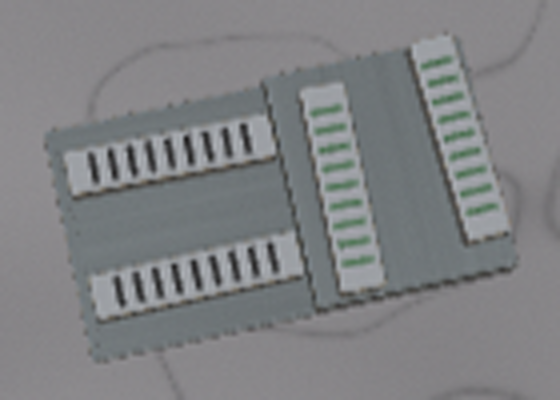

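The crop shows the bottom pair on the left part, the step edge running from (265,80) to (315,310), loaded_first across it with its near side almost at the step, and loaded_second at the landing's far right edge, slightly skewed.

```bash
cat > meas.py <<'E'
from h import *
def base():
    R={}
    for n,roi in(('top',(265,130,405,230)),('scene',(240,170,360,250))):
        R[n]=(bars(n,roi,24,155),)
    return R
def loaded(thr=155):
    return {n:bars(n,roi,42,thr) for n,roi in(('top',(265,130,405,230)),('scene',(240,170,360,250)))}
E
python3 - <<'E'
from meas import *
for n,roi,r2 in(('top',(265,130,405,230),(440,205,495,280)),('scene',(240,170,360,250),(215,115,275,155))):
    for z in(24,42):
        for b in bars(n,roi,z,155):print(n,z,b)
from h import *
# dish/bottle/jar rough
print(onplane('top',[[172,237],[197,155],[450,163]],0).round())
o=ctrl.get_obs();print(o['qpos'])
from scipy.spatial.transform import Rotation as Ro
print(Ro.from_rotvec(o['orientation']).as_matrix().round(3))
E
```

```text
top 24 (array([539.1,  18.9], dtype=float32), 103.7, 127.6, 25.4, array([314., 198.]))
top 24 (array([615.3,  36.4], dtype=float32), 102.4, 127.5, 25.2, array([307., 168.]))
top 24 (array([596.7, -69.9], dtype=float32), 11.7, 129.2, 26.1, array([350., 176.]))
top 24 (array([ 630.3, -142.6], dtype=float32), 16.1, 128.3, 25.8, array([379., 164.]))
top 42 (array([535.5,  18.9], dtype=float32), 103.7, 125.6, 25.0, array([314., 198.]))
top 42 (array([610.4,  36.2], dtype=float32), 102.4, 125.8, 24.8, array([307., 168.]))
top 42 (array([592.4, -68.6], dtype=float32), 11.6, 126.7, 25.5, array([350., 176.]))
top 42 (array([ 625.3, -140.2], dtype=float32), 16.1, 126.3, 25.4, array([379., 164.]))
scene 24 (array([613.4,  39.6], dtype=float32), 102.3, 125.3, 25.8, array([317., 227.]))
scene 24 (array([537.3,  21.8], dtype=float32), 103.7, 125.9, 25.8, array([326., 205.]))
scene 24 (array([580. , -74.9], dtype=float32), 11.6, 129.8, 25.7, array([289., 201.]))
scene 24 (array([ 613.6, -147.9], dtype=float32), 15.6, 129.5, 26.1, array([261., 198.]))
scene 42 (array([623.2,  46.3], dtype=float32), 102.2, 123.0, 25.1, array([317., 227.]))
scene 42 (array([548.4,  29. ], dtype=float32), 103.7, 123.7, 25.3, array([326., 205.]))
scene 42 (array([590.2, -66.1], dtype=float32), 11.9, 127.5, 25.2, array([289., 201.]))
scene 42 (array([ 623.3, -137.6], dtype=float32), 15.6, 127.0, 25.6, array([261., 198.]))
[[ 441.  365.    0.]
 [ 651.  317.    0.]
 [ 642. -326.    0.]]
[ 1.18498125e+00  4.23109328e-01  1.62990812e+00 -8.41203333e-08
  1.08861039e+00 -1.90072755e-02]
[[-0.933  0.359 -0.   ]
 [ 0.359  0.933 -0.   ]
 [ 0.    -0.    -1.   ]]
```

```bash
cat > st.py <<'E'
# stand frame: origin & yaw; report TCP in stand frame and yaw of tool y relative to stand x
from h import *
from scipy.spatial.transform import Rotation as Ro
O=np.array([576.2,29.2]);A=np.radians(103.0);X=np.array([np.cos(A),np.sin(A)]);Y=np.array([-X[1],X[0]])
def S(p): d=np.array(p[:2])-O; return np.array([d@X,d@Y])
def tcp():
    o=ctrl.get_obs();M=Ro.from_rotvec(o['orientation']).as_matrix()
    print('stand xy',S(o['ee_pos']).round(1),'z',o['ee_pos'][2].round(1),'tool-y yaw',np.degrees(np.arctan2(M[1,1],M[0,1])).round(2),'tilt',np.degrees(np.arccos(-M[2,2])).round(2),'w',round(o['width'],1),'F',o['ft_force'].round(1),'g',round(float(np.max(o['grasp_force'])),1),'t',o['t'],'q6',o['qpos'][5].round(2))
if __name__=='__main__':tcp()
E
python3 -m pendant '{"grip":[0.2,0.2,0.2,0.2,0.2,0.2],"linear":[[0,0,0],[0,0,0],[0,0,0],[0,0,0],[0,0,0],[0,0,0]],"angular":[[0,0,-0.099],[0,0,-0.099],[0,0,-0.099],[0,0,-0.099],[0,0,-0.099],[0,0,-0.099]]}'
python3 -m pendant '{"grip":[0.2,0.2,0.2,0.2,0.2,0.2,0.2,0.2,0.2,0.2,0.2,0.2],"linear":[[-9,-30,0],[-9,-30,0],[-9,-30,0],[-9,-30,0],[-9,-30,0],[-9,-30,0],[-9,-30,0],[-9,-30,0],[-9,-30,0],[-9,-30,0],[-9,-30,0],[-9,-30,0]],"angular":[[0,0,0],[0,0,0],[0,0,0],[0,0,0],[0,0,0],[0,0,0],[0,0,0],[0,0,0],[0,0,0],[0,0,0],[0,0,0],[0,0,0]]}'
python3 st.py
```

```text
t: 1.5
ee_pos: [224.1, 583.4, 222.7]
orientation: [0.364, -3.12, 0.0]
ft_force: [0.4, 0.3, 0.1]
width: 53.2
grasp_force: 0.0
t: 2.5
ee_pos: [411.0, 255.7, 222.9]
orientation: [-0.356, 3.121, 0.0]
ft_force: [-0.2, -0.1, -0.1]
width: 53.0
grasp_force: 0.0
stand xy [257.8 110. ] z 222.9 tool-y yaw 103.03 tilt 0.03 w 53.0 F [-0.2 -0.1 -0.1] g 0.0 t 2.5 q6 -1.27
```

```bash

python3 -m pendant '{"grip":[0.2,0.2,0.2,0.2,0.2,0.2,0.2,0.2,0.2,0.2,0.2,0.2],"linear":[[-9,-30,0],[-9,-30,0],[-9,-30,0],[-9,-30,0],[-9,-30,0],[-9,-30,0],[-9,-30,0],[-9,-30,0],[-9,-30,5],[-9,-30,10],[-9,-30,15],[-4,-25,20]],"angular":[[0,0,0],[0,0,0],[0,0,0],[0,0,0],[0,0,0],[0,0,0],[0,0,0],[0,0,0],[0,0,0],[0,0,0],[0,0,0],[0,0,0]]}' >/dev/null
python3 -m pendant '{"grip":[0.2,0.2,0.2,0.2],"linear":[[0,0,30],[0,0,30],[0,0,20],[0,0,0]],"angular":[[0,0,0],[0,0,0],[0,0,0],[0,0,0]]}' >/dev/null
python3 st.py; python3 - <<'E'
from h import *
im=ctrl.get_image('scene')[130:280,200:400];cv2.imwrite('pics/s1.png',cv2.resize(im,None,fx=4,fy=4)[:,:,::-1])
E
```

```text
stand xy [-94.9  10.1] z 88.5 tool-y yaw 102.98 tilt 0.43 w 52.7 F [-0.6 -0.   0.2] g 0.0 t 3.8333 q6 -1.93
```

View pics/s1.png

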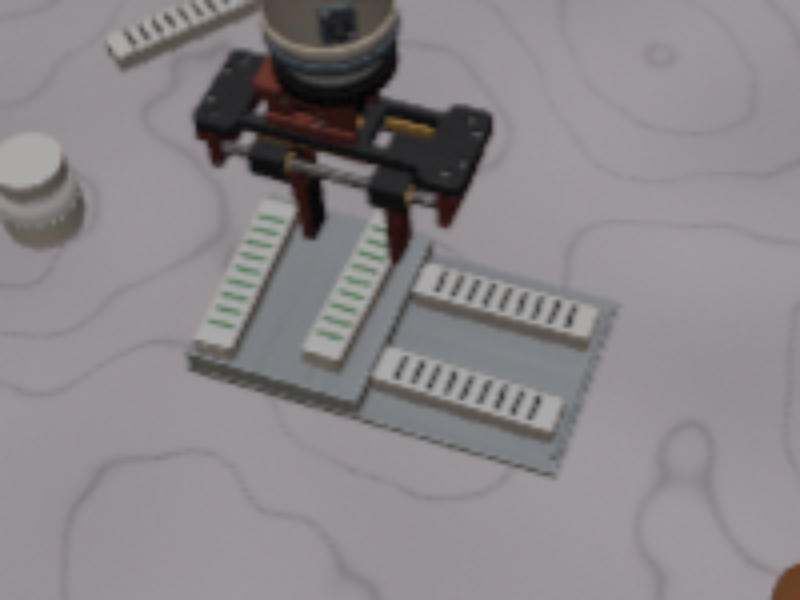

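The fingers (tips at about (312,235) and (400,258) in the crop) straddle the carrier from above as planned; I go down and grip.

```bash

python3 -m pendant '{"grip":[0.2,0.2,0.2,0.2,0.2,-1,-1,-1,-1,-1],"linear":[[-3,-2.5,20],[0,0,20],[0,0,15],[0,0,6],[0,0,0],[0,0,0],[0,0,0],[0,0,0],[0,0,0],[0,0,0]],"angular":[[0,0,0],[0,0,0],[0,0,0],[0,0,0],[0,0,0],[0,0,0],[0,0,0],[0,0,0],[0,0,0],[0,0,0]]}'
python3 st.py
```

```text
t: 4.72
ee_pos: [594.8, -67.5, 32.7]
orientation: [-0.356, 3.12, -0.0]
ft_force: [-0.4, 1.0, 5.2]
width: 27.8
grasp_force: 29.9
stand xy [-98.4   3.6] z 32.7 tool-y yaw 103.01 tilt 0.08 w 27.8 F [-0.4  1.   5.2] g 29.9 t 4.7167 q6 -1.93
```

```bash

python3 -m pendant '{"grip":[-1,-1,-1,-1,-1,-1,-1,-1,-1,-1,-1,-1],"linear":[[0,4,0],[0,8,0],[0,8,0],[0,8,0],[-1,10,0],[-1,12,0],[-1,12,0],[-1,12,0],[-1,12,0],[0,12,0],[0,12,0],[0,10,0]],"angular":[[0,0,0],[0,0,0],[0,0,0],[0,0,0],[0,0,0],[0,0,0],[0,0,0],[0,0,0],[0,0,0],[0,0,0],[0,0,0],[0,0,0]]}'
python3 -m pendant '{"grip":[-1,-1,-1,-1],"linear":[[0,10,0],[0,7,0],[0,3,0],[0,0,0]],"angular":[[0,0,0],[0,0,0],[0,0,0],[0,0,0]]}'
python3 st.py
```

```text
t: 5.72
ee_pos: [573.1, 51.1, 32.7]
orientation: [-0.357, 3.119, -0.001]
ft_force: [0.8, -4.4, 6.2]
width: 27.7
grasp_force: 29.9
t: 6.05
ee_pos: [568.4, 71.0, 32.7]
orientation: [-0.357, 3.119, 0.0]
ft_force: [-0.1, 1.3, 7.2]
width: 27.8
grasp_force: 29.9
stand xy [42.5 -1.8] z 32.7 tool-y yaw 103.06 tilt 0.13 w 27.8 F [-0.1  1.3  7.2] g 29.9 t 6.05 q6 -1.7
```

```bash

python3 -m pendant '{"grip":[0.2,0.2,0.2,0.2,0.2,0.2,0.2,0.2,0.2],"linear":[[0,0,0],[0,0,0],[0,0,0],[0,0,0],[0,0,0],[0,0,-10],[0,0,-20],[0,0,-20],[0,0,-10]],"angular":[[0,0,0],[0,0,0],[0,0,0],[0,0,0],[0,0,0],[0,0,0],[0,0,0],[0,0,0],[0,0,0]]}' >/dev/null
python3 -m pendant '{"grip":[0.2,0.2,0.2,0.2,0.2,0.2,0.2,0.2,0.2,0.2,0.2,0.2],"linear":[[0,-15,0],[-1,-22,0],[-1,-25,0],[-1,-25,0],[-1,-25,0],[-1,-25,0],[-1,-25,0],[-1,-25,0],[0,-20,0],[0,-10,0],[0,0,0],[0,0,0]],"angular":[[0,0,0],[0,0,0],[0,0,0],[0,0,0],[0,0,0],[0,0,0],[0,0,0],[0,0,0],[0,0,0],[0,0,0],[0,0,-0.05],[0,0,0]]}' >/dev/null
python3 st.py; python3 - <<'E'
from st import *
for n,roi in(('top',(265,130,405,230)),('scene',(240,170,360,250))):
    for b in bars(n,roi,42,155,f'pics/{n}2.png'):print(n,S(b[0]).round(1),b)
E
```

```text
stand xy [-175.6   -7.6] z 91.7 tool-y yaw 105.91 tilt 0.01 w 52.4 F [-0.2  0.   0.2] g 0.0 t 7.8 q6 -2.09
top [ -0.3 -31.9] (array([607.3,  36.1], dtype=float32), 93.1, 126.3, 48.7, array([305., 168.]))
scene [6.1 2.1] (array([572.8,  34.7], dtype=float32), 13.1, 129.4, 124.5, array([324., 215.]))
scene [-173.3  -12.4] (array([ 627.3, -136.9], dtype=float32), 15.8, 119.8, 27.0, array([259., 200.]))
```

View pics/scene2.png

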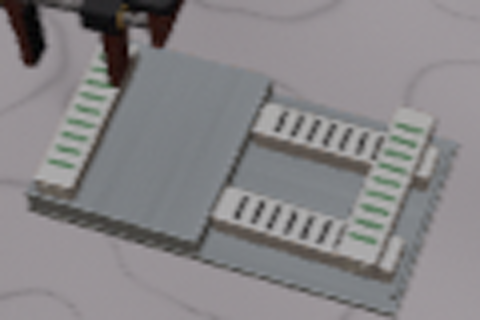

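loaded_first (crop around (390,185)) lies square over the far ends. The gripper hangs over loaded_second; I descend and grip.

```bash

python3 -m pendant '{"grip":[0.2,0.2,0.2,0.2,0.2,-1,-1,-1,-1,-1],"linear":[[0,1,20],[0,0,20],[0,0,15],[0,0,6],[0,0,1],[0,0,0],[0,0,0],[0,0,0],[0,0,0],[0,0,0]],"angular":[[0,0,0],[0,0,0],[0,0,0],[0,0,0],[0,0,0],[0,0,0],[0,0,0],[0,0,0],[0,0,0],[0,0,0]]}'
python3 st.py
```

```text
t: 8.73
ee_pos: [623.6, -139.0, 30.6]
orientation: [-0.434, 3.11, -0.001]
ft_force: [-0.7, 0.2, 3.6]
width: 27.8
grasp_force: 30.0
stand xy [-174.5   -8.3] z 30.6 tool-y yaw 105.88 tilt 0.08 w 27.8 F [-0.7  0.2  3.6] g 30.0 t 8.7333 q6 -2.09
```

```bash

python3 -m pendant '{"grip":[-1,-1,-1,-1,-1,-1,-1,-1,-1,-1,-1,-1],"linear":[[0,4,0],[0,8,0],[0,8,0],[0,8,0],[1,10,0],[1,12,0],[1,12,0],[1,12,0],[1,12,0],[1,12,0],[1,10,0],[1,10,0]],"angular":[[0,0,0.025],[0,0,0.025],[0,0,0],[0,0,0],[0,0,0],[0,0,0],[0,0,0],[0,0,0],[0,0,0],[0,0,0],[0,0,0],[0,0,0]]}' >/dev/null
python3 -m pendant '{"grip":[-1,-1,-1,-1],"linear":[[0,8,0],[0,5,0],[0,1.5,0],[0,0,0]],"angular":[[0,0,0],[0,0,0],[0,0,0],[0,0,0]]}'
python3 st.py
python3 -m pendant '{"grip":[0.2,0.2,0.2,0.2,0.2,0.2,0.2,0.2,0.2,1,1,1],"linear":[[0,0,0],[0,0,0],[0,0,0],[0,0,0],[0,0,0],[0,0,-10],[0,0,-20],[0,0,-30],[0,0,-30],[0,0,-30],[0,0,-20],[0,0,0]],"angular":[[0,0,0],[0,0,0],[0,0,0],[0,0,0],[0,0,0],[0,0,0],[0,0,0],[0,0,0],[0,0,0],[0,0,0],[0,0,0],[0,0,0]]}' >/dev/null
python3 st.py
python3 - <<'E'
from st import *
o=ctrl.get_obs();M=Ro.from_rotvec(o['orientation']).as_matrix()
g=np.array([431.3,-356.5]);print('delta tool',M.T@np.r_[g-o['ee_pos'][:2],0], o['ee_pos'])
E
```

```text
t: 10.07
ee_pos: [585.4, -10.6, 30.5]
orientation: [-0.358, 3.12, -0.0]
ft_force: [-0.4, -0.2, 7.7]
width: 28.1
grasp_force: 30.0
stand xy [-40.8   0. ] z 30.5 tool-y yaw 103.1 tilt 0.09 w 28.1 F [-0.4 -0.2  7.7] g 30.0 t 10.0667 q6 -1.84
stand xy [-42.5  -2.1] z 175.0 tool-y yaw 103.01 tilt 0.47 w 69.2 F [ 0.1  0.3 -0.4] g 0.0 t 11.0667 q6 -1.84
delta tool [ 230.07217016 -300.68931136   -1.18628691] [587.77219448 -11.73178065 175.02873675]
```

```bash

python3 -m pendant '{"grip":[0.3,0.3,0.3,0.3,0.3,0.3,0.3,0.3,0.3,0.3,0.3,0.3],"linear":[[10,-13,0],[19,-25,0],[22,-29,0],[22,-29,0],[22,-29,0],[22,-29,0],[22,-29,0],[22,-29,0],[22,-29,0],[22,-29,0],[15,-20,0],[8,-12,0]],"angular":[[0,0,0],[0,0,0],[0,0,0],[0,0,0],[0,0,0],[0,0,0],[0,0,0],[0,0,0],[0,0,0],[0,0,0],[0,0,0],[0,0,0]]}' >/dev/null
python3 -m pendant '{"grip":[0.3,0.3,0.3,0.3,0.3,0.3,0.3,0.3,0.3,0.3],"linear":[[0,0,0],[0,0,0],[0,0,10],[0,0,20],[0,0,20],[0,0,20],[0,0,20],[0,0,10],[0,0,0],[0,0,0]],"angular":[[0,0,0.11],[0,0,0.11],[0,0,0.11],[0,0,0.11],[0,0,0.11],[0,0,0.11],[0,0,0],[0,0,0],[0,0,0],[0,0,0]]}' >/dev/null
python3 - <<'E'
from st import *
tcp();o=ctrl.get_obs();M=Ro.from_rotvec(o['orientation']).as_matrix()
g=np.array([431.3,-356.5]);print('delta tool',M.T@np.r_[g-o['ee_pos'][:2],0], o['ee_pos'])
for n,roi in(('top',(265,130,405,230)),('scene',(240,170,360,250))):
    for b in bars(n,roi,42,155,f'pics/{n}3.png'):print(n,S(b[0]).round(1),b)
E
```

```text
stand xy [-343.3  228.5] z 69.4 tool-y yaw 65.25 tilt 0.07 w 57.1 F [-0.2 -0.6  0.6] g 0.0 t 12.9 q6 -1.85
delta tool [-3.59965935e-01  3.73206259e-01 -2.79700305e-04] [ 430.81686415 -356.6882504    69.41013116]
top [-0.7 -0.7] (array([577. ,  28.7], dtype=float32), 13.9, 128.6, 127.4, array([310., 182.]))
scene [6.  1.3] (array([573.6,  34.8], dtype=float32), 13.7, 129.0, 124.3, array([321., 213.]))
```

View pics/top3.png

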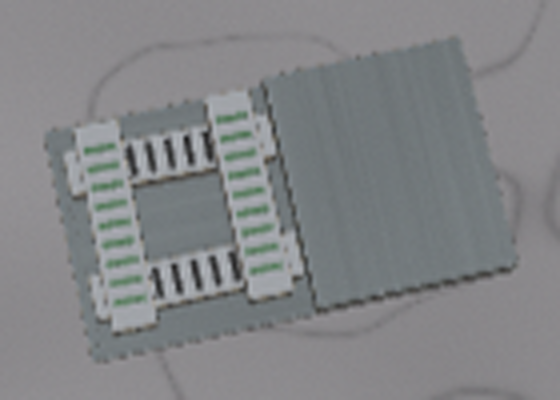

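Both loaded carriers lie square across the pair (crop centres (115,227) and (252,197)), with a clear gap. Now I grasp the empty carrier.

```bash

python3 -m pendant '{"grip":[0.3,0.3,0.3,0.3,0.3,0.3,-1,-1,-1,-1,-1,-1],"linear":[[0,0,20],[0,0,20],[0,0,15],[0,0,6],[0,0,2],[0,0,0],[0,0,0],[0,0,0],[0,0,0],[0,0,0],[0,0,0],[0,0,0]],"angular":[[0,0,0],[0,0,0],[0,0,0],[0,0,0],[0,0,0],[0,0,0],[0,0,0],[0,0,0],[0,0,0],[0,0,0],[0,0,0],[0,0,0]]}' 
python3 - <<'E'
from st import *
tcp()
P=onplane('top',[[293.5,186.5],[327.7,179]],42);Q=[S(p).round(1) for p in P];print(Q)
E
```

```text
t: 14.0
ee_pos: [431.1, -357.4, 7.1]
orientation: [0.674, 3.068, -0.001]
ft_force: [-0.7, 1.5, 4.8]
width: 27.8
grasp_force: 30.0
stand xy [-344.   228.4] z 7.1 tool-y yaw 65.2 tilt 0.04 w 27.8 F [-0.7  1.5  4.8] g 30.0 t 14.0 q6 -1.85
[array([40.7,  3.4]), array([-44.2,   2.3])]
```

```bash

python3 -m pendant '{"grip":[-1,-1,-1,-1,-1,-1,-1,-1,-1,-1,-1,-1],"linear":[[0,0,-4],[0,0,-12],[0,0,-20],[0,0,-20],[0,0,-20],[0,0,-16],[0,0,-8],[0,0,0],[0,0,0],[0,0,0],[0,0,0],[0,0,0]],"angular":[[0,0,0],[0,0,0],[0,0,0],[0,0,0.05],[0,0,0.1],[0,0,0.12],[0,0,0.12],[0,0,0.12],[0,0,0.12],[0,0,0.12],[0,0,0.1],[0,0,0.061]]}' >/dev/null
python3 -m pendant '{"grip":[-1,-1,-1,-1,-1,-1,-1,-1,-1,-1,-1,-1],"linear":[[6,4,0],[15,10,0],[24,16,0],[27,18,0],[30,20,0],[30,20,0],[30,20,0],[30,20,0],[30,20,0],[30,20,0],[27,18,0],[24,16,0]],"angular":[[0,0,0],[0,0,0],[0,0,0],[0,0,0],[0,0,0],[0,0,0],[0,0,0],[0,0,0],[0,0,0],[0,0,0],[0,0,0],[0,0,0]]}' >/dev/null
python3 -m pendant '{"grip":[-1,-1,-1,-1,-1,-1],"linear":[[18,12,0],[12,8,0],[6,4,0],[3,2,0],[0,0,0],[0,0,0]],"angular":[[0,0,0],[0,0,0],[0,0,0],[0,0,0],[0,0,0],[0,0,0]]}' >/dev/null
python3 st.py
```

```text
stand xy [-2.5  1.2] z 106.6 tool-y yaw 12.99 tilt 0.03 w 27.6 F [-0.8 -0.2  0.3] g 30.0 t 16.5 q6 -0.2
```

```bash

python3 -m pendant '{"grip":[-1,-1,-1,-1,-1,-1,-1,-1,-1,-1,-1,-1],"linear":[[0,-1,8],[0,0,14],[0,0,14],[0,0,8],[0,0,4],[0,0,2],[0,0,2],[0,0,2],[0,0,1],[0,0,0],[0,0,0],[0,0,0]],"angular":[[0,0,0],[0,0,0],[0,0,0],[0,0,0],[0,0,0],[0,0,0],[0,0,0],[0,0,0],[0,0,0],[0,0,0],[0,0,0],[0,0,0]]}' >/dev/null
python3 st.py
python3 -m pendant '{"grip":[-1,-1],"linear":[[0,0,1],[0,0,0]],"angular":[[0,0,0],[0,0,0]]}' >/dev/null
python3 st.py
```

```text
stand xy [-1.8  1.4] z 52.0 tool-y yaw 13.01 tilt 0.03 w 27.6 F [-0.5 -0.8 -0.6] g 30.0 t 17.5 q6 -0.2
stand xy [-1.7  1.6] z 50.7 tool-y yaw 13.01 tilt 0.01 w 27.8 F [-0.1  0.4 -1.5] g 30.0 t 17.6667 q6 -0.2
```

```bash

python3 -m pendant '{"grip":[-1,-1,-1,-1],"linear":[[0,0,0.7],[0,0,0.7],[0,0,0],[0,0,0]],"angular":[[0,0,0],[0,0,0],[0,0,0],[0,0,0]]}' >/dev/null
python3 st.py
python3 -m pendant '{"grip":[-1,-1,-1,-1],"linear":[[0,0,0.6],[0,0,0],[0,0,0],[0,0,0]],"angular":[[0,0,0],[0,0,0],[0,0,0],[0,0,0]]}' >/dev/null
python3 st.py
```

```text
stand xy [-1.8  1.6] z 49.2 tool-y yaw 13.01 tilt 0.01 w 27.9 F [ 0.6  0.6 -0.8] g 30.0 t 18.0 q6 -0.2
stand xy [-1.8  1.6] z 49.1 tool-y yaw 13.01 tilt 0.0 w 27.7 F [-1.9 -0.5  4.9] g 30.0 t 18.3333 q6 -0.2
```

Contact felt (4.9 N at the expected height). Release and withdraw.

```bash

python3 -m pendant '{"grip":[0.2,0.2,0.2,0.2,0.2,0.2,0.2,0.2,0.2,0.2,0.2,0.2],"linear":[[0,0,0],[0,0,0],[0,0,0],[0,0,0],[0,0,0],[0,0,-10],[0,0,-20],[0,0,-30],[0,0,-30],[0,0,-30],[0,0,-30],[0,0,-20]],"angular":[[0,0,0],[0,0,0],[0,0,0],[0,0,0],[0,0,0],[0,0,0],[0,0,0],[0,0,0],[0,0,0],[0,0,0],[0,0,0],[0,0,0]]}' >/dev/null
python3 -m pendant '{"grip":[0.2,0.2,0.2,0.2,0.2,0.2,0.2,0.2,0.2,0.2,0.2,0.2],"linear":[[-20,0,0],[-25,0,0],[-25,0,0],[-25,0,0],[-25,0,0],[-25,0,0],[-25,0,0],[-25,0,0],[-25,0,0],[-20,0,0],[0,0,0],[0,0,0]],"angular":[[0,0,0],[0,0,0],[0,0,0],[0,0,0],[0,0,0],[0,0,0],[0,0,0],[0,0,0],[0,0,0],[0,0,0],[0,0,0],[0,0,0]]}' >/dev/null
python3 st.py; python3 - <<'E'
from h import *
a=ctrl.get_image('top')[120:240,255:415];b=ctrl.get_image('scene')[150:270,230:390]
cv2.imwrite('pics/f.png',cv2.resize(np.hstack([a,b]),None,fx=2.5,fy=2.5,interpolation=cv2.INTER_CUBIC)[:,:,::-1])
E
```

```text
stand xy [-242.4    1.9] z 219.0 tool-y yaw 12.9 tilt 0.01 w 52.5 F [ 0.3  1.  -0.1] g 0.0 t 20.3333 q6 -0.56
```

View pics/f.png

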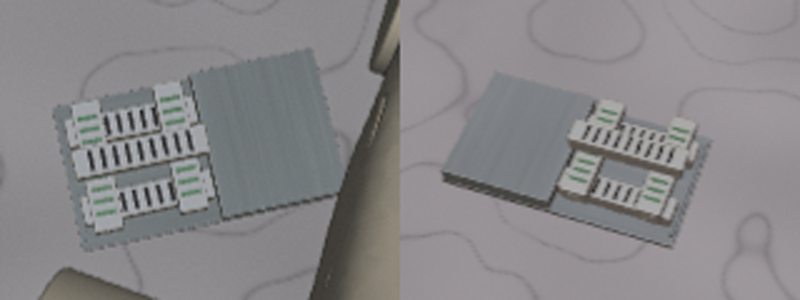

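The tower is complete: the empty carrier (left half, centre about (140,150)) lies across both loaded ones, along the pair, with nothing displaced.

```bash
python3 -c "
from st import *
print([S(p).round(1) for p in onplane('top',[[311,180]],60)])
print(ctrl.close_job())"
```

```text
[array([-3.2,  0.6])]
the job is handed in; nothing more can be done
None
```

The drying tower is built and the job was handed in at about 20 s of the 66 s allowed. The last pictures show both loaded carriers square across the bottom pair with a clear gap and the empty carrier centred on top, but the hand-in returned no verdict.

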